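# Latch the hold-down arm, seat the end-play thumbscrew, back off a quarter turn

## Task

On the end-play fixture, first press the sprung hold-down arm down at its square pad until the spring catch holds it by itself. Then turn the thumbscrew clockwise (seen from above) until it seats, back it off a quarter turn and finish with the gripper still gripping its wing, holding it there for the lock nut. Leave the arm latched and everything else on the bench where it is.

Things in the scene. Friction and masses are not known exactly. Their poses are not given: they have to be found in the camera images.
- fixture: end-play fixture bolted to the bench: grey plate 220 mm (x) by 275 mm (y), 16 mm thick, a vaned aluminium stator 190 mm across on it. Origin on the bench under the plate (its middle is at y -5 mm); x points away from the robot at yaw 0. A bracket from the -y side (top 90 mm up) carries the upright thumbscrew at fixture (0, -35) mm; the hold-down arm runs along y = +70 mm, its pad towards the robot
- hold_arm (a joint): hold-down arm, rad: 0 sprung up, grows as pressed down; level at 0.38, hard stop 0.40. A spring catch snaps over a peg on the arm at about 0.36 and holds it at about 0.355 when let go; let go sooner, it springs back up. Pressing at the pad takes about 4 N at the top, about 8 N near the bottom
- pad_top (a point): middle of the top face of the hold-down arm's pad, where to press: 44 x 40 mm, rubber top, 175 mm from the hinge; about 150 mm above the bench when up, 91 mm when latched (then at fixture x -85, y +70 mm), 84 mm at the hard stop. z is the face's normal
- hold_hinge (a point): hinge of the hold-down arm, at fixture (90, 70) mm, 75 mm above the bench; level axis along the fixture's y
- catch_bolt (a point): middle of the brass bolt of the spring catch, outward of the arm at fixture (-27, 100) mm, 83 mm above the bench; it springs towards the arm (-y) out of a post 102 mm tall. Works by itself: not to be handled
- adjuster (a joint): angle of the thumbscrew, rad: grows as it turns clockwise seen from above (screwing in); it seats at a hard stop at 3.2. Friction (0.06 N m) keeps it where it is left; it does not noticeably rise or sink. It starts 1 to 2.7 rad short of its seat
- wing_mid (a point): grip point of the thumbscrew, on its axis, 120 mm above the bench, inside its wing: a flat upright steel bar 46 mm long (along x), 11 mm thick (y), 32 mm tall, spanning 100 to 132 mm above the bench; a collar 26 mm across lies just below it. z up. At joint 0 its x lies along the fixture's x
- tumbler: bystander: grey lidded drinking tumbler, 86 mm across, 167 mm tall; origin under its centre
- pot: bystander: toothed steel pot holding pens and picks, 76 mm across, 170 mm tall with the pens; origin under its centre
- stampbox: bystander: white stamp box with clear lid, 60 x 60 x 68 mm; origin under its centre
- needle_race: bystander: small steel ring, 30 mm across, 12 mm tall, on a corner of the fixture's plate; origin under its centre
- drift: bystander: brass drift, a spool-ended rod 130 mm long, 28 mm thick, lying along its x; origin under its middle
- keybar: bystander: square steel bar 140 x 12 x 12 mm along its x; origin under its middle
- collar_a: bystander: steel collar, 52 mm across, 34 mm tall; origin under its centre
- collar_b: bystander: flat steel collar, 60 mm across, 18 mm tall; origin under its centre

How it is judged:
By the outcome, as a careful person would: the job done as asked, in the order asked, and still so for the second after the job is handed in, while the arm keeps its last pose, push and grip.
It also fails if it takes over 61 s, if anything falls off the work surface, if the arm or the gripper's body presses on something with over 40 N, if the wrist force passes 120 N, or if a joint passes its speed limit or range.

## Robot

A 6-joint arm with a two-finger parallel gripper is mounted at the origin on the work surface. World frame = base frame: x ahead of the robot, y to its left, z up, the work surface at z = 0. Lengths are in m, angles in rad, forces in N, time in s.
With the tool pointing down it reaches from about 0.4 to 0.825 m from the base axis. Payload 7 kg.
Tool frame: the origin (TCP) lies between the finger pads; the fingertips stand 14 mm ahead of it and the grasp point (between the pads) lies 5 mm behind it (arm.tcp_to_tips is the distance from the TCP to the fingertips, in m); z points along the fingers, y is the line along which they close (so a half turn about z gives the same grasp; the last joint's range is limited). The gripper opens to 85 mm and grips with 20 to 120 N. Pads are 22 mm wide; open, the fingers measure 114 mm over their backs; the gripper's body (76 mm by 85 mm) begins 54 mm behind the grasp point. The pads swing forward as they close: fully open they stand 13 mm farther back than shut.
Start: joints at [-0.897, 0.359, 0.012, 0, -1.224, -0.288], TCP at [0.254, -0.625, 0.245] pointing down, gripper open.
Joint ranges: [-3.07, 3.07], [-1.43, 2.12], [-1.02, 1.25], [-3.03, 1.67], [-3.05, -0], [-3.03, 3.03]. Speed limits (rad/s): [2.39, 2.39, 3.01, 3.14, 3.14, 3.14].

## Interface

Orientations are given as a rotation vector (axis times angle).
In Python, from plant import get_state, imaging, arm gives the robot as it stands.
- The arm moves only by the tool arm_command, never from a script. Its argument "increments" is a list of rows, each an object with "slide": the shift along the world's x, y, z normalised to -1 to 1, where 1 is 0.3 m, a list of three; "delta_rot": the turn, a rotation vector about the world's x, y, z normalised to -1 to 1, where 1 is 60 degrees, a list of three. A call has exactly 5 rows; each row is the pose to reach, as a shift and turn from the pose commanded when the call began; what a row does not reach only later rows make up. A row lasts 1/8 s, in which the tool goes at most 62.5 mm and 10.7 degrees, less where a joint would pass 70% of its speed; a pose out of reach is approached as far as the arm can. A call with a number of a shift or a turn outside -1 to 1 is refused whole. A call with a gripper value outside its range is refused whole. "claw" is the opening, from 0 (shut) to 1 (fully open), set as the call begins (left out, the last holds). The fingers move at their own pace and stop on an object; the grip force is fixed at half the most. Time passes only in rows, so rows that repeat a pose let the fingers close, or fill a call up. It gives the time, the measured TCP pose, the force, the opening and the grip force at its end, in the units of the state.
- get_state(): the state, without advancing time (a new reading comes with each control period).
- imaging.snapshot(name): name is "side" or "top"; returns the picture (400x640x3 uint8, blue, green, red); there is no depth.
- imaging.camera_model(name): a dict with "camera_matrix" (3x3 intrinsics, pixels), "pose" (4x4, takes a point from camera to world coordinates). Camera axes: x right, y down, z forward; pixel columns grow to the right and rows downward; lengths in m; the calibration is good to about 2 mm. A picture is of the moment at which its call begins. camera_model takes no time and is no camera call.
- arm.finish_job(): hands the job in; it is judged then, once.
The state is a dict: "t": time; "qpos": joint angles; "dq": joint speeds; "joint_torque": joint torques, N m; "position": TCP position; "tcp_rot": TCP orientation; "contact_force": force on the tool from outside, world axes, zero at the start; "torque": the same for the moment, N m; "opening": opening from 0.0 (shut) to 1.0 (fully open); "gripper_force": force on a finger pad.
Only numpy, scipy, OpenCV 4.12 (cv2) and the standard library are available. Lean on these libraries where they do the work, as an engineer would, in place of code of your own. Each camera call takes 0.05 s, during which the arm holds its last target. There are 200 camera calls.

## Working session

There is one attempt and no reset: what is moved stays moved. The work goes in short steps, Python scripts to look and compute and a tool call to move; the robot and the scene stay as the last step left them, time stands still between calls to the robot, and variables do not carry over. Pictures are saved under pics/ and viewed, at most 10 in all, crops included, and the job is handed in when it is done.

Besides the shell and the picture viewer there is one more tool, called after "Emit:" as name(argument=value, ...) on one line, values as JSON. arm_command: Moves the arm, as the interface text tells. Its arguments: {"type":"object","properties":{"increments":{"type":"array","items":{"type":"object","properties":{"slide":{"type":"array","items":{"type":"number"}},"delta_rot":{"type":"array","items":{"type":"number"}}}}},"claw":{"type":"number"}},"required":["increments"]}

```bash
mkdir -p pics; cat > h.py <<'E'
import numpy as np,cv2
from plant import get_state,imaging,arm
def snap(n,f):
    im=imaging.snapshot(n);cv2.imwrite('pics/'+f,im);return im
def ray(n,uv):
    m=imaging.camera_model(n);K=np.array(m['camera_matrix']);T=np.array(m['pose'])
    d=T[:3,:3]@np.linalg.inv(K)@[uv[0],uv[1],1];return T[:3,3],d
def atz(n,uv,z):
    o,d=ray(n,uv);return o+d*(z-o[2])/d[2]
def proj(n,p):
    m=imaging.camera_model(n);K=np.array(m['camera_matrix']);T=np.linalg.inv(np.array(m['pose']))
    q=K@(T[:3,:3]@np.array(p)+T[:3,3]);return q[:2]/q[2]
E
python3 - <<'E'
from h import *
for n in('top','side'):
    snap(n,n+'0.png');m=imaging.camera_model(n);print(n,np.round(m['pose'],3),np.round(m['camera_matrix']))
print(get_state())
E
```

```text
top [[ 0.022 -0.995  0.1    0.447]
 [-0.999 -0.025 -0.024  0.002]
 [ 0.026 -0.099 -0.995  1.206]
 [ 0.     0.     0.     1.   ]] [[379.   0. 319.]
 [  0. 379. 207.]
 [  0.   0.   1.]]
side [[-1.    -0.017 -0.008  0.573]
 [-0.004  0.607 -0.795  0.928]
 [ 0.018 -0.795 -0.607  0.845]
 [ 0.     0.     0.     1.   ]] [[417.   0. 318.]
 [  0. 417. 195.]
 [  0.   0.   1.]]
{'t': 0.1, 'qpos': array([-8.96890570e-01,  3.59297189e-01,  1.11429899e-02, -2.92202287e-04,
       -1.22410365e+00, -2.88107175e-01]), 'dq': array([ 0.00054923, -0.00135434,  0.00130609,  0.00236704, -0.00165475,
       -0.00150865]), 'joint_torque': array([-2.37236694e-03, -5.84764373e+01,  2.94105738e+01,  6.95461974e+00,
       -3.18099512e-03,  2.63541061e-06]), 'position': array([ 0.25382111, -0.62501271,  0.24446873]), 'tcp_rot': array([ 6.02023242e-01, -3.08292869e+00, -2.23461391e-03]), 'contact_force': array([0.37044709, 0.04104272, 0.25645009]), 'torque': array([ 0.02550962, -0.0502229 , -0.03327002]), 'gripper_force': 0.0, 'opening': 1.0005579364398427}
```

View pics/top0.png

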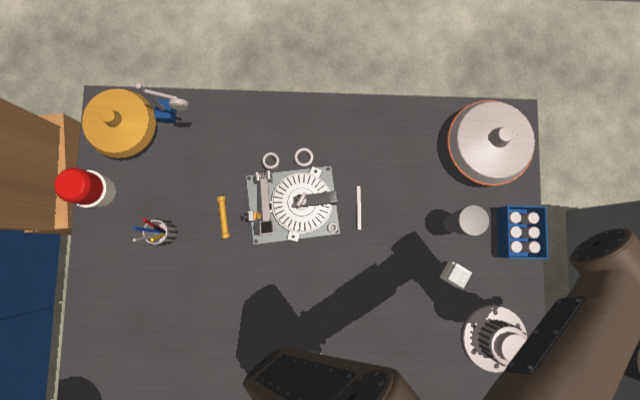

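View pics/side0.png

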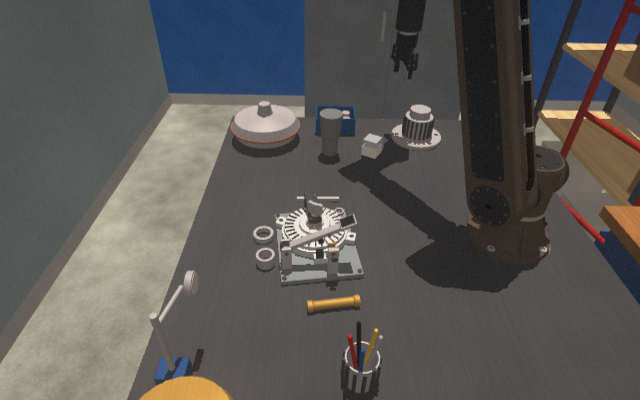

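The top view shows the fixture around (293,205), slightly rotated, with the pad end at about (266,226) and the thumbscrew near (301,200). The side view agrees. I'll enlarge the fixture in both.

```bash
python3 - <<'E'
from h import *
a=cv2.imread('pics/top0.png')[145:255,235:375];b=cv2.imread('pics/side0.png')[185:290,245:375]
a=cv2.resize(a,None,fx=4.2,fy=4.2,interpolation=3)[:300*2];b=cv2.resize(b,None,fx=5.5,fy=5.5,interpolation=3)
cv2.imwrite('pics/a.png',a);cv2.imwrite('pics/b.png',b)
E
```

```text
(no output)
```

View pics/a.png

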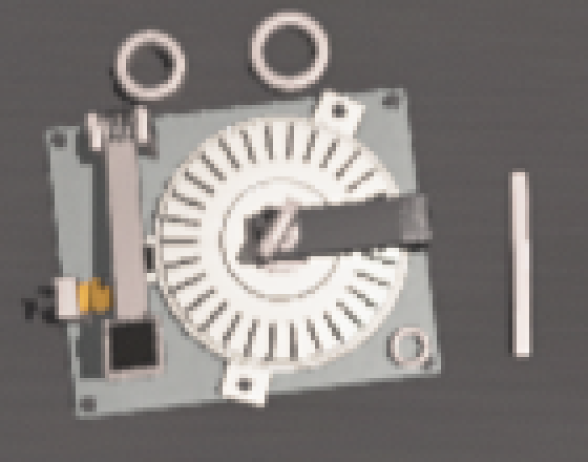

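View pics/b.png

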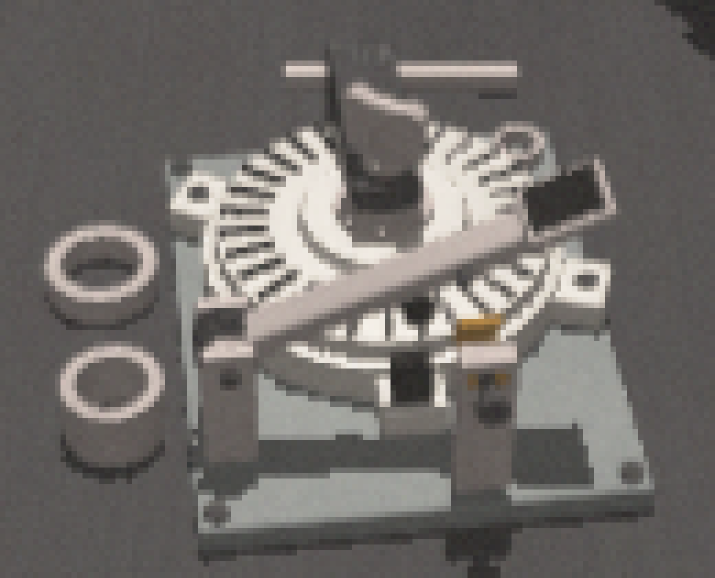

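The top crop shows the plate corners at (46,130), (402,88), (441,372) and (79,417). The pad is centred at (134,347), and the wing's top runs from about (295,203) to (263,258). In the side crop the wing's top edge runs from (350,88) to (425,112).

```bash
python3 - <<'E'
from h import *
f=lambda u,v:(235+u/4.2-.4,145+v/4.2-.4)
c=[atz('top',f(*p),.016)[:2] for p in((46,130),(402,88),(441,372),(79,417))]
print(np.round(c,4))
src=np.array([(.11,.1325),(.11,-.1425),(-.11,-.1425),(-.11,.1325)])
c=np.array(c);m=c.mean(0);s=src-src.mean(0)
H=s.T@(c-m);th=np.arctan2(H[0,1]-H[1,0],H[0,0]+H[1,1])
R=np.array([[np.cos(th),-np.sin(th)],[np.sin(th),np.cos(th)]]);o=m-R@src.mean(0)
print('yaw',th,'orig',o, 'res',np.round(c-m-s@R.T,4))
for n,p in dict(pad_latched=(-.085,.07),hinge=(.09,.07),screw=(0,-.035)).items():print(n,o+R@p)
print('pad seen',atz('top',f(134,347),.15))
w=[atz('top',f(*p),.132) for p in((295,203),(263,258))];print(w)
d=w[0]-w[1];print('wing ang world',np.arctan2(d[1],d[0]),'rel',np.arctan2(d[1],d[0])-th)
g=lambda u,v:(245+u/5.5-.4,185+v/5.5-.4)
w=[atz('side',g(*p),.132) for p in((350,88),(425,112))];print(w)
d=w[0]-w[1];print(np.arctan2(d[1],d[0])-th)
print('padside',atz('side',g(568,200),.15),'tumb',atz('top',(473,220),.167),atz('side',(330,118),.167))
E
```

```text
[[ 0.6606  0.2103]
 [ 0.7003 -0.0579]
 [ 0.4852 -0.0913]
 [ 0.4457  0.177 ]]
yaw 0.14941213311913865 orig [0.57221612 0.06443355] res [[-0.0007 -0.0016]
 [-0.0019  0.0022]
 [ 0.0006  0.0015]
 [ 0.002  -0.0021]]
pad_latched [0.47774314 0.12100083]
hinge [0.65079343 0.14705078]
screw [0.57742611 0.02982349]
pad seen [0.49277132 0.12290752 0.15      ]
[array([0.59404162, 0.01929225, 0.132     ]), array([0.55587986, 0.0399857 , 0.132     ])]
wing ang world -0.49687850222555613 rel -0.6462906353446948
[array([0.59160332, 0.01912963, 0.132     ]), array([0.55388647, 0.03745306, 0.132     ])]
-0.6016478611682194
padside [0.48833357 0.12334617 0.15      ] tumb [ 0.525499   -0.44998716  0.167     ] [ 0.52464792 -0.41236351  0.167     ]
```

Emit:
arm_command(increments=[{"slide": [0.06, 0.18, 0.05], "delta_rot": [0, 0, -0.05]}, {"slide": [0.12, 0.36, 0.1], "delta_rot": [0, 0, -0.1]}, {"slide": [0.18, 0.54, 0.1], "delta_rot": [0, 0, -0.15]}, {"slide": [0.24, 0.72, 0.1], "delta_rot": [0, 0, -0.2]}, {"slide": [0.3, 0.9, 0.1], "delta_rot": [0, 0, -0.225]}], claw=0)

```text
t: 0.72
position: [0.3441, -0.3536, 0.2751]
tcp_rot: [0.233, -3.133, -0.0]
contact_force: [0.4, 0.1, 0.6]
opening: -0.004
gripper_force: 0.0
```

Emit:
arm_command(increments=[{"slide": [0.06, 0.18, 0], "delta_rot": [0, 0, 0]}, {"slide": [0.12, 0.36, 0], "delta_rot": [0, 0, 0]}, {"slide": [0.18, 0.54, 0], "delta_rot": [0, 0, 0]}, {"slide": [0.24, 0.72, 0], "delta_rot": [0, 0, 0]}, {"slide": [0.3, 0.9, 0], "delta_rot": [0, 0, 0]}])

```text
t: 1.35
position: [0.434, -0.0835, 0.2754]
tcp_rot: [-0.236, 3.132, 0.0]
contact_force: [1.5, -0.1, -0.3]
opening: 0.003
gripper_force: 0.0
```

Emit:
arm_command(increments=[{"slide": [0.06, 0.18, 0], "delta_rot": [0, 0, 0]}, {"slide": [0.12, 0.36, -0.05], "delta_rot": [0, 0, 0]}, {"slide": [0.2, 0.54, -0.15], "delta_rot": [0, 0, 0]}, {"slide": [0.2, 0.69, -0.23], "delta_rot": [0, 0, 0]}, {"slide": [0.2, 0.69, -0.23], "delta_rot": [0, 0, 0]}])

```text
t: 1.98
position: [0.4929, 0.1236, 0.2036]
tcp_rot: [0.24, -3.128, 0.003]
contact_force: [0.2, -1.3, -0.0]
opening: -0.002
gripper_force: 0.0
```

```bash
python3 - <<'E'
from h import *
b=snap('side','s1.png')[150:290,235:395]
cv2.imwrite('pics/s1c.png',cv2.resize(b,None,fx=4,fy=4,interpolation=3))
print(proj('side',(.4936,.1234,.15)))
E
```

```text
[345.80670894 220.94370773]
```

View pics/s1c.png

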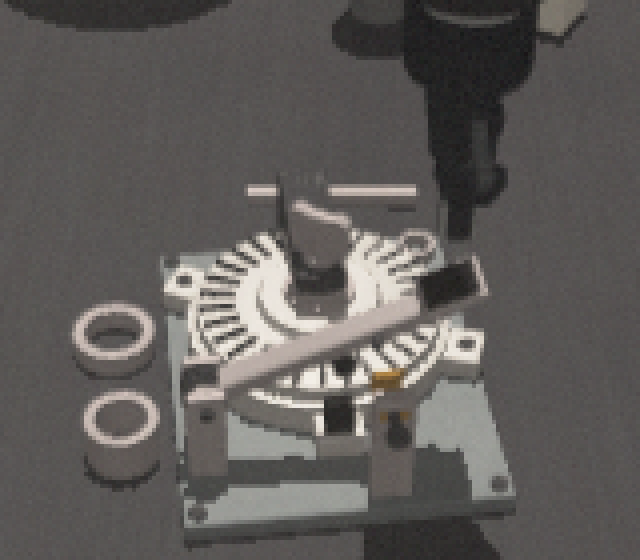

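The closed fingertips at (458,240) stand over the pad at (452,283). Pressing down along the arc now.

Emit:
arm_command(increments=[{"slide": [0, 0, -0.06], "delta_rot": [0, 0, 0]}, {"slide": [0, 0, -0.12], "delta_rot": [0, 0, 0]}, {"slide": [-0.01, 0, -0.16], "delta_rot": [0, 0, 0]}, {"slide": [-0.02, -0.003, -0.2], "delta_rot": [0, 0, 0]}, {"slide": [-0.03, -0.005, -0.24], "delta_rot": [0, 0, 0]}])

```text
t: 2.65
position: [0.4848, 0.1198, 0.1342]
tcp_rot: [-0.235, 3.132, 0.0]
contact_force: [-1.0, -0.5, 5.1]
opening: 0.002
gripper_force: 2.1
```

Emit:
arm_command(increments=[{"slide": [-0.008, -0.001, -0.03], "delta_rot": [0, 0, 0]}, {"slide": [-0.014, -0.002, -0.06], "delta_rot": [0, 0, 0]}, {"slide": [-0.019, -0.003, -0.08], "delta_rot": [0, 0, 0]}, {"slide": [-0.019, -0.003, -0.095], "delta_rot": [0, 0, 0]}, {"slide": [-0.019, -0.003, -0.095], "delta_rot": [0, 0, 0]}])

```text
t: 3.28
position: [0.4793, 0.1194, 0.1055]
tcp_rot: [0.236, -3.133, -0.0]
contact_force: [0.3, -0.3, 1.7]
opening: 0.003
gripper_force: 0.6
```

Emit:
arm_command(increments=[{"slide": [0, 0, -0.005], "delta_rot": [0, 0, 0]}, {"slide": [0, 0, -0.01], "delta_rot": [0, 0, 0]}, {"slide": [0, 0, -0.013], "delta_rot": [0, 0, 0]}, {"slide": [0, 0, -0.015], "delta_rot": [0, 0, 0]}, {"slide": [0, 0, -0.015], "delta_rot": [0, 0, 0]}])

```text
t: 3.9
position: [0.4791, 0.1192, 0.1012]
tcp_rot: [0.235, -3.132, -0.0]
contact_force: [-2.2, 1.0, 4.7]
opening: -0.001
gripper_force: 2.3
```

Emit:
arm_command(increments=[{"slide": [0, 0, 0.02], "delta_rot": [0, 0, 0]}, {"slide": [0, 0, 0.06], "delta_rot": [0, 0, 0]}, {"slide": [0, 0, 0.12], "delta_rot": [0, 0, 0]}, {"slide": [0, 0, 0.2], "delta_rot": [0, 0, 0]}, {"slide": [0, 0, 0.3], "delta_rot": [0, 0, 0]}])

```text
t: 4.53
position: [0.4788, 0.1188, 0.1923]
tcp_rot: [0.235, -3.132, 0.001]
contact_force: [-0.2, 0.0, -0.5]
opening: 0.0
gripper_force: 0.0
```

```bash
python3 - <<'E'
from h import *
b=snap('side','s2.png')[150:290,235:395]
cv2.imwrite('pics/s2c.png',cv2.resize(b,None,fx=4,fy=4,interpolation=3))
print(get_state()['position'])
E
```

```text
[0.48088704 0.11965567 0.19661712]
```

View pics/s2c.png

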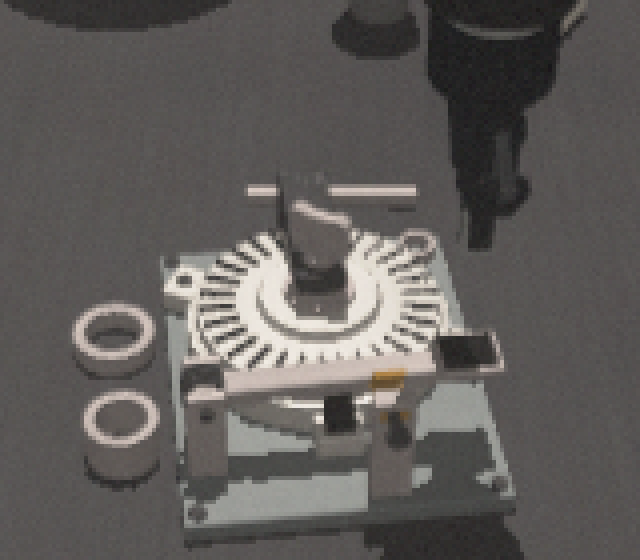

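The arm is latched: it lies level at crop y ≈ 380, with the brass bolt over it at (388,380). Next is the thumbscrew.

Emit:
arm_command(increments=[{"slide": [0.05, -0.05, 0.05], "delta_rot": [0, 0, -0.12]}, {"slide": [0.12, -0.12, 0.05], "delta_rot": [0, 0, -0.24]}, {"slide": [0.2, -0.19, 0.05], "delta_rot": [0, 0, -0.36]}, {"slide": [0.27, -0.25, 0.05], "delta_rot": [0, 0, -0.48]}, {"slide": [0.315, -0.3, 0.05], "delta_rot": [0, 0, -0.592]}], claw=1)

```text
t: 5.2
position: [0.5744, 0.0283, 0.2065]
tcp_rot: [-0.738, -3.053, 0.0]
contact_force: [-0.1, 0.5, -0.6]
opening: 0.997
gripper_force: 0.0
```

Emit:
arm_command(increments=[{"slide": [0, 0, 0], "delta_rot": [0, 0, 0]}, {"slide": [0, 0, 0], "delta_rot": [0, 0, 0]}, {"slide": [0, 0, 0], "delta_rot": [0, 0, 0]}, {"slide": [0, 0, -0.03], "delta_rot": [0, 0, 0]}, {"slide": [0, 0, -0.05], "delta_rot": [0, 0, 0]}])

```text
t: 5.82
position: [0.5733, 0.0295, 0.1905]
tcp_rot: [-0.73, -3.055, 0.0]
contact_force: [0.1, -0.5, -0.2]
opening: 0.997
gripper_force: 0.0
```

```bash
python3 - <<'E'
from h import *
a=snap('top','t3.png')[165:235,255:355];b=snap('side','s3.png')[160:260,255:375]
cv2.imwrite('pics/c3.png',np.hstack([cv2.resize(a,(400,400*70//100*1),interpolation=3),cv2.resize(b,(336,280),interpolation=3)]))
s=get_state();print(s['position'],s['tcp_rot'],s['qpos'])
E
```

```text
[0.57310294 0.02925777 0.19018317] [-7.30280995e-01 -3.05391755e+00  1.27662669e-03] [ 3.91624844e-01  2.37163996e-01 -2.91990786e-01 -3.04596200e-04
 -1.04339250e+00 -2.43171061e+00]
```

View pics/c3.png

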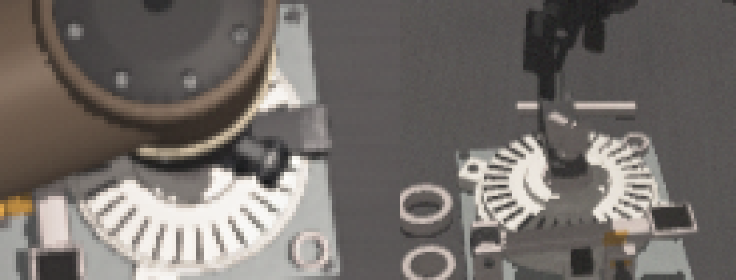

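The gripper hangs over the wing with open fingers, but q6 = -2.43 leaves too little clockwise travel. I'll turn the tool half a turn counter-clockwise, which gives the same grasp with full travel.

Emit:
arm_command(increments=[{"slide": [0, 0, 0], "delta_rot": [0, 0, 0.15]}, {"slide": [0, 0, 0], "delta_rot": [0, 0, 0.3]}, {"slide": [0, 0, 0], "delta_rot": [0, 0, 0.45]}, {"slide": [0, 0, 0], "delta_rot": [0, 0, 0.6]}, {"slide": [0, 0, 0], "delta_rot": [0, 0, 0.75]}])

```text
t: 6.55
position: [0.5738, 0.0293, 0.1913]
tcp_rot: [0.502, -3.101, 0.0]
contact_force: [-0.0, -0.2, -0.6]
opening: 1.0
gripper_force: 0.0
```

Emit:
arm_command(increments=[{"slide": [0, 0, 0], "delta_rot": [0, 0, 0.15]}, {"slide": [0, 0, 0], "delta_rot": [0, 0, 0.3]}, {"slide": [0, 0, 0], "delta_rot": [0, 0, 0.45]}, {"slide": [0, 0, 0], "delta_rot": [0, 0, 0.6]}, {"slide": [0, 0, 0], "delta_rot": [0, 0, 0.75]}])

```text
t: 7.18
position: [0.5738, 0.0292, 0.1913]
tcp_rot: [1.651, -2.673, 0.0]
contact_force: [0.3, 0.4, -0.9]
opening: 0.999
gripper_force: 0.0
```

Emit:
arm_command(increments=[{"slide": [0, 0, 0], "delta_rot": [0, 0, 0.15]}, {"slide": [0, 0, 0], "delta_rot": [0, 0, 0.3]}, {"slide": [0, 0, 0], "delta_rot": [0, 0, 0.45]}, {"slide": [0, 0, 0], "delta_rot": [0, 0, 0.6]}, {"slide": [0, 0, 0], "delta_rot": [0, 0, 0.75]}])

```text
t: 7.8
position: [0.5738, 0.0293, 0.1913]
tcp_rot: [2.548, -1.838, -0.0]
contact_force: [0.2, -0.2, -0.5]
opening: 0.998
gripper_force: 0.0
```

Emit:
arm_command(increments=[{"slide": [0, 0, 0], "delta_rot": [0, 0, 0.15]}, {"slide": [0, 0, 0], "delta_rot": [0, 0, 0.3]}, {"slide": [0, 0, 0], "delta_rot": [0, 0, 0.45]}, {"slide": [0, 0, 0], "delta_rot": [0, 0, 0.6]}, {"slide": [0, 0, 0], "delta_rot": [0, 0, 0.75]}])

```text
t: 8.43
position: [0.5738, 0.0293, 0.1913]
tcp_rot: [3.057, -0.723, -0.0]
contact_force: [-0.1, 0.7, -0.2]
opening: 1.0
gripper_force: 0.0
```

Emit:
arm_command(increments=[{"slide": [0.005, 0, 0], "delta_rot": [0, 0, 0]}, {"slide": [0.005, 0, 0], "delta_rot": [0, 0, 0]}, {"slide": [0.005, 0, 0], "delta_rot": [0, 0, 0]}, {"slide": [0.005, 0, 0], "delta_rot": [0, 0, 0]}, {"slide": [0.005, 0, 0], "delta_rot": [0, 0, 0]}])

```text
t: 9.05
position: [0.5753, 0.0292, 0.1913]
tcp_rot: [-3.055, 0.732, 0.0]
contact_force: [-1.0, 0.7, 0.1]
opening: 0.997
gripper_force: 0.0
```

```bash
python3 - <<'E'
from h import *
s=get_state();print(s['position'],s['tcp_rot'],s['qpos'])
E
```

```text
[0.57525619 0.02922725 0.19131124] [-3.05514880e+00  7.31878345e-01  2.17570191e-05] [ 3.90226025e-01  2.38608443e-01 -2.87338092e-01 -1.30008414e-05
 -1.04485876e+00  7.10327134e-01]
```

Emit:
arm_command(increments=[{"slide": [0, 0, -0.06], "delta_rot": [0, 0, 0]}, {"slide": [0, 0, -0.12], "delta_rot": [0, 0, 0]}, {"slide": [0, 0, -0.18], "delta_rot": [0, 0, 0]}, {"slide": [0, 0, -0.245], "delta_rot": [0, 0, 0]}, {"slide": [0, 0, -0.245], "delta_rot": [0, 0, 0]}])

```text
t: 9.68
position: [0.5743, 0.0289, 0.1165]
tcp_rot: [3.054, -0.731, -0.004]
contact_force: [0.1, -1.2, -0.4]
opening: 1.0
gripper_force: 0.0
```

Emit:
arm_command(increments=[{"slide": [0, 0, 0], "delta_rot": [0, 0, 0]}, {"slide": [0, 0, 0], "delta_rot": [0, 0, 0]}, {"slide": [0, 0, 0], "delta_rot": [0, 0, 0]}, {"slide": [0, 0, 0], "delta_rot": [0, 0, 0]}, {"slide": [0, 0, 0], "delta_rot": [0, 0, 0]}], claw=0)

```text
t: 10.3
position: [0.5757, 0.0297, 0.1184]
tcp_rot: [-3.054, 0.731, -0.002]
contact_force: [-0.6, 3.9, 3.8]
opening: 0.115
gripper_force: 59.4
```

Emit:
arm_command(increments=[{"slide": [0, 0, 0], "delta_rot": [0, 0, 0]}, {"slide": [0, 0, 0], "delta_rot": [0, 0, 0]}, {"slide": [0, 0, 0], "delta_rot": [0, 0, 0]}, {"slide": [0, 0, 0], "delta_rot": [0, 0, 0]}, {"slide": [0, 0, 0], "delta_rot": [0, 0, 0]}])

```text
t: 10.92
position: [0.5757, 0.0297, 0.1183]
tcp_rot: [-3.055, 0.73, -0.001]
contact_force: [-1.4, 4.2, 4.7]
opening: 0.117
gripper_force: 59.7
```

```bash
cat > st.py <<'E'
from h import *
s=get_state();r=s['tcp_rot'];ya=2*np.arctan2(r[1],r[0])-np.pi/2
ya=(ya+np.pi/2)%np.pi-np.pi/2
print('pos',s['position'].round(4),'rot',r.round(4),'q1+q6',s['qpos'][[0,5]].sum().round(4),'yang',ya.round(4),'F',s['contact_force'].round(1),'T',s['torque'].round(3),'op',round(s['opening'],3),'gf',s['gripper_force'],'q6',s['qpos'][5],'t',s['t'])
E
python3 st.py
```

```text
pos [0.5757 0.0297 0.1183] rot [-3.0546e+00  7.3050e-01 -1.5000e-03] q1+q6 1.1015 yang 1.1013 F [-1.4  4.2  4.7] T [ 1.632  0.59  -0.029] op 0.117 gf 59.69535827636719 q6 0.7107827408245011 t 10.925
```

Emit:
arm_command(increments=[{"slide": [0, 0.003, 0], "delta_rot": [0, 0, -0.12]}, {"slide": [0, 0.003, 0], "delta_rot": [0, 0, -0.25]}, {"slide": [0, 0.003, 0], "delta_rot": [0, 0, -0.4]}, {"slide": [0, 0.003, 0], "delta_rot": [0, 0, -0.55]}, {"slide": [0, 0.003, 0], "delta_rot": [0, 0, -0.7]}])

```text
t: 11.55
position: [0.5763, 0.0304, 0.1183]
tcp_rot: [-2.585, 1.783, -0.002]
contact_force: [1.4, 3.5, 3.3]
opening: 0.116
gripper_force: 59.3
```

```bash
python3 st.py
```

```text
pos [0.5763 0.0304 0.1183] rot [-2.5851e+00  1.7826e+00 -2.4000e-03] q1+q6 0.363 yang 0.3634 F [1.4 3.5 3.3] T [ 0.953 -0.601  0.073] op 0.116 gf 59.27890241146088 q6 -0.028802029312931535 t 11.55
```

Emit:
arm_command(increments=[{"slide": [0, 0, 0], "delta_rot": [0, 0, -0.15]}, {"slide": [0, 0, 0], "delta_rot": [0, 0, -0.3]}, {"slide": [0, 0, 0], "delta_rot": [0, 0, -0.45]}, {"slide": [0, 0, 0], "delta_rot": [0, 0, -0.6]}, {"slide": [0, 0, 0], "delta_rot": [0, 0, -0.75]}])

```text
t: 12.18
position: [0.5773, 0.0305, 0.1184]
tcp_rot: [-1.705, 2.634, -0.003]
contact_force: [5.6, -0.2, 0.1]
opening: 0.12
gripper_force: 58.8
```

Emit:
arm_command(increments=[{"slide": [0, 0, 0], "delta_rot": [0, 0, -0.15]}, {"slide": [0, 0, 0], "delta_rot": [0, 0, -0.3]}, {"slide": [0, 0, 0], "delta_rot": [0, 0, -0.45]}, {"slide": [0, 0, 0], "delta_rot": [0, 0, -0.6]}, {"slide": [0, 0, 0], "delta_rot": [0, 0, -0.75]}])

```text
t: 12.8
position: [0.578, 0.0299, 0.1184]
tcp_rot: [-0.567, 3.085, -0.002]
contact_force: [9.7, -3.6, -2.2]
opening: 0.117
gripper_force: 58.4
```

```bash
python3 st.py
```

```text
pos [0.578  0.0299 0.1184] rot [-5.6720e-01  3.0853e+00 -1.7000e-03] q1+q6 -1.2089 yang -1.2072 F [ 9.7 -3.6 -2.2] T [-1.278 -3.272  0.056] op 0.117 gf 58.44795763492584 q6 -1.599605559285901 t 12.8
```

Emit:
arm_command(increments=[{"slide": [0.004, -0.001, 0], "delta_rot": [0, 0, -0.04]}, {"slide": [0.008, -0.002, 0], "delta_rot": [0, 0, -0.08]}, {"slide": [0.008, -0.003, 0], "delta_rot": [0, 0, -0.12]}, {"slide": [0.008, -0.003, 0], "delta_rot": [0, 0, -0.16]}, {"slide": [0.008, -0.003, 0], "delta_rot": [0, 0, -0.19]}])

```text
t: 13.42
position: [0.5782, 0.0295, 0.1183]
tcp_rot: [-0.264, 3.129, 0.0]
contact_force: [-0.7, 4.1, 5.0]
opening: 0.118
gripper_force: 59.8
```

```bash
python3 st.py
```

```text
pos [0.5782 0.0295 0.1183] rot [-2.6390e-01  3.1292e+00  3.0000e-04] q1+q6 -1.4027 yang -1.4025 F [-0.7  4.1  5. ] T [1.148 0.274 0.028] op 0.118 gf 59.76002097129822 q6 -1.7913927872890802 t 13.425
```

Now in 1–2° steps until the torque rises.

Emit:
arm_command(increments=[{"slide": [0, 0, 0], "delta_rot": [0, 0, -0.015]}, {"slide": [0, 0, 0], "delta_rot": [0, 0, -0.03]}, {"slide": [0, 0, 0], "delta_rot": [0, 0, -0.045]}, {"slide": [0, 0, 0], "delta_rot": [0, 0, -0.055]}, {"slide": [0, 0, 0], "delta_rot": [0, 0, -0.055]}])

```text
t: 14.05
position: [0.5783, 0.0294, 0.1184]
tcp_rot: [-0.175, 3.135, 0.0]
contact_force: [-0.7, 2.0, 6.0]
opening: 0.116
gripper_force: 59.8
```

```bash
python3 st.py
```

```text
pos [0.5783 0.0294 0.1184] rot [-1.7510e-01  3.1354e+00  2.0000e-04] q1+q6 -1.4594 yang -1.4592 F [-0.7  2.   6. ] T [ 1.007  0.238 -0.054] op 0.116 gf 59.7735321521759 q6 -1.848064807599277 t 14.05
```

Emit:
arm_command(increments=[{"slide": [0, 0, 0], "delta_rot": [0, 0, -0.01]}, {"slide": [0, 0, 0], "delta_rot": [0, 0, -0.02]}, {"slide": [0, 0, 0], "delta_rot": [0, 0, -0.03]}, {"slide": [0, 0, 0], "delta_rot": [0, 0, -0.03]}, {"slide": [0, 0, 0], "delta_rot": [0, 0, -0.03]}])

```text
t: 14.68
position: [0.5783, 0.0294, 0.1184]
tcp_rot: [-0.127, 3.138, -0.0]
contact_force: [-0.1, 2.4, 5.1]
opening: 0.119
gripper_force: 59.9
```

```bash
python3 st.py
```

```text
pos [0.5783 0.0294 0.1184] rot [-1.2710e-01  3.1378e+00 -1.0000e-04] q1+q6 -1.4902 yang -1.4898 F [-0.1  2.4  5.1] T [1.002 0.195 0.413] op 0.119 gf 59.859373569488525 q6 -1.8789061887127438 t 14.675
```

Emit:
arm_command(increments=[{"slide": [0, 0, 0], "delta_rot": [0, 0, -0.01]}, {"slide": [0, 0, 0], "delta_rot": [0, 0, -0.02]}, {"slide": [0, 0, 0], "delta_rot": [0, 0, -0.02]}, {"slide": [0, 0, 0], "delta_rot": [0, 0, -0.02]}, {"slide": [0, 0, 0], "delta_rot": [0, 0, -0.02]}])

```text
t: 15.3
position: [0.5783, 0.0293, 0.1184]
tcp_rot: [-0.096, 3.139, -0.001]
contact_force: [-0.2, 2.0, 5.7]
opening: 0.118
gripper_force: 63.2
```

```bash
python3 st.py
```

```text
pos [0.5783 0.0293 0.1184] rot [-9.6300e-02  3.1389e+00 -6.0000e-04] q1+q6 -1.5101 yang -1.5094 F [-0.2  2.   5.7] T [0.878 0.172 1.006] op 0.118 gf 63.199485540390015 q6 -1.8989315381207623 t 15.3
```

It's seated: the torque climbs linearly from a yaw of about -1.478. Backing off a quarter turn to a yaw of about +0.093.

Emit:
arm_command(increments=[{"slide": [0, 0, 0], "delta_rot": [0, 0, 0.13]}, {"slide": [0, 0, 0], "delta_rot": [0, 0, 0.28]}, {"slide": [0, 0, 0], "delta_rot": [0, 0, 0.43]}, {"slide": [0, 0, 0], "delta_rot": [0, 0, 0.58]}, {"slide": [0, 0, 0], "delta_rot": [0, 0, 0.73]}])

```text
t: 15.92
position: [0.5778, 0.0301, 0.1183]
tcp_rot: [-1.264, 2.875, 0.001]
contact_force: [-4.0, 7.8, 8.6]
opening: 0.12
gripper_force: 60.2
```

Emit:
arm_command(increments=[{"slide": [0, 0, 0], "delta_rot": [0, 0, 0.15]}, {"slide": [0, 0, 0], "delta_rot": [0, 0, 0.3]}, {"slide": [0, 0, 0], "delta_rot": [0, 0, 0.45]}, {"slide": [0, 0, 0], "delta_rot": [0, 0, 0.6]}, {"slide": [0, 0, 0], "delta_rot": [0, 0, 0.74]}])

```text
t: 16.55
position: [0.577, 0.0304, 0.1183]
tcp_rot: [-2.257, 2.184, 0.002]
contact_force: [-8.9, 9.6, 11.0]
opening: 0.113
gripper_force: 60.7
```

```bash
python3 st.py
```

```text
pos [0.577  0.0304 0.1183] rot [-2.257   2.1845  0.0023] q1+q6 0.0339 yang 0.0327 F [-8.9  9.6 11. ] T [ 3.584  2.834 -0.061] op 0.113 gf 60.695157051086426 q6 -0.3560512729421585 t 16.55
```

Emit:
arm_command(increments=[{"slide": [-0.002, 0.002, 0], "delta_rot": [0, 0, 0.02]}, {"slide": [-0.003, 0.003, 0.001], "delta_rot": [0, 0, 0.04]}, {"slide": [-0.004, 0.004, 0.001], "delta_rot": [0, 0, 0.055]}, {"slide": [-0.004, 0.004, 0.001], "delta_rot": [0, 0, 0.055]}, {"slide": [-0.004, 0.004, 0.001], "delta_rot": [0, 0, 0.055]}])

```text
t: 17.18
position: [0.5768, 0.0305, 0.1183]
tcp_rot: [-2.314, 2.124, -0.0]
contact_force: [-1.1, 3.5, 6.1]
opening: 0.12
gripper_force: 59.9
```

```bash
python3 st.py; python3 - <<'E'
from h import *
b=snap('side','s4.png')[150:290,235:395]
cv2.imwrite('pics/s4c.png',cv2.resize(b,None,fx=4,fy=4,interpolation=3))
E
```

```text
pos [0.5768 0.0305 0.1183] rot [-2.3138e+00  2.1244e+00 -5.0000e-04] q1+q6 0.0852 yang 0.0853 F [-1.1  3.5  6.1] T [1.406 0.483 0.081] op 0.12 gf 59.86798346042633 q6 -0.3062082172670536 t 17.175
```

View pics/s4c.png

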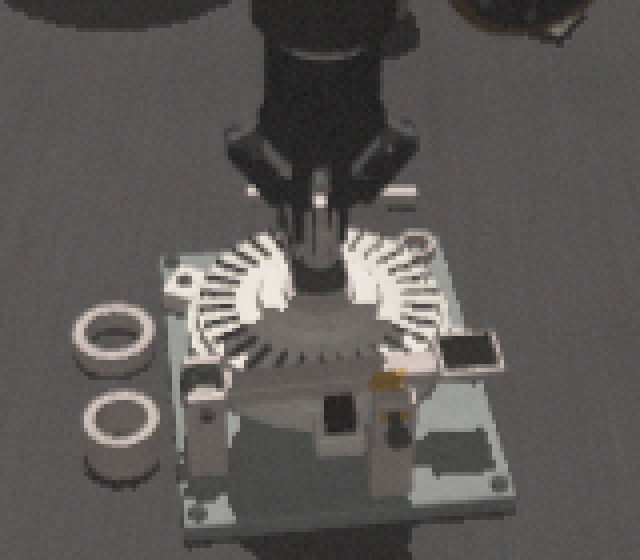

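The wing is held between the fingers at (320,230) and is turned a quarter. The arm is still latched, with the bolt at (388,380), and the surroundings are undisturbed. Handing in.

```bash
python3 -c "
from plant import arm
print(arm.finish_job())"
```

```text
the job is handed in; nothing more can be done
None
```

The hold-down arm is latched and the thumbscrew was seated, then backed off a quarter turn (within about 0.5° by the tool angle); I handed the job in at about 17 s with the gripper still holding its wing.

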